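Tighten the slip-clutch clamp on the wooden former

ROBOT

A 7-joint arm with a two-finger parallel gripper is mounted at the origin on a cart in front of the work surface, level with it; the furniture and walls round the work are solid. World frame = base frame: x ahead of the robot, y to its left, z up, the work surface at z = 0. Lengths are in mm, angles in rad, forces in N, time in s.
With the tool pointing down it reaches from about 400 to 875 mm from the base axis. Payload 4.4 kg.
Tool frame: the origin (TCP) lies at the very end of the fingers, on their centre line; the grasp point (between the pads) lies 19 mm behind it; z points along the fingers, y is the line along which they close (so a half turn about z gives the same grasp; the last joint's range is limited). The gripper opens to 85 mm and grips with 20 to 120 N. Pads are 22 mm wide; open, the fingers measure 114 mm over their backs; the gripper's body (76 mm by 85 mm) begins 54 mm behind the grasp point. The pads swing forward as they close: fully open they stand 13 mm farther back than shut.
Start: joints at [-1.378, 0.628, 0.038, 1.517, -0.027, 0.996, -0.02], TCP at [166.323, 628.374, 231.313] pointing down, gripper open.
Joint ranges: [-3.06, 3.06], [-0.37, 2.12], [-1.25, 1.32], [0.18, 2.47], [-1.1, 4.24], [0.23, 1.98], [-2.94, 2.94]. Speed limits (rad/s): [2.57, 2.57, 3.14, 3.14, 3.14, 3.14, 3.14].

INTERFACE

Orientations are given as [roll, pitch, yaw] about the fixed x, y, z axes, in that order (R = Rz(yaw) Ry(pitch) Rx(roll)).
In Python, from cell import sensors, get_image, camera_params, order gives the robot as it stands.
- The arm moves only by the shell command python3 -m inch 'ROWS' [OPENING]. ROWS is JSON, a list that holds one entry, the list of rows, each a list of 4 numbers: the shift along the tool's x, y, z in cm, then the turn about the tool's z in degrees. A call has 1 to 8 rows; each row is the pose to reach, as a shift and turn from the pose commanded when the call began, along the tool's axes at that moment; what a row does not reach only later rows make up. A row lasts 1/12 s, in which the tool goes at most 41.7 mm and 7.16 degrees, less where a joint would pass 70% of its speed; a pose out of reach is approached as far as the arm can. A call with a gripper value outside its range is refused whole. OPENING is the finger opening in cm, from 0 to 8.54, set as the call begins (- or left out, the last holds). The fingers move at their own pace and stop on an object; the grip force is fixed at half the most. Time passes only in rows, so rows that repeat a pose let the fingers close. It gives the time, the measured TCP pose, the force, the opening and the grip force at its end, in the units of the state.
- sensors.read_state(): the state, without advancing time (a new reading comes with each control period).
- get_image(name): name is "side" or "top" or "wrist"; returns the picture (400x640x3 uint8, blue, green, red); there is no depth.
- camera_params(name): a dict with "mtx" (3x3 intrinsics, pixels), "D" ([k1, k2, p1, p2, k3] as OpenCV has them; the pictures are not rectified), "rvec" (rotation vector, rad) and "tvec" (3), from world to camera coordinates, as OpenCV has them. Camera axes: x right, y down, z forward; pixel columns grow to the right and rows downward; lengths in mm; the calibration is good to about 2 mm. A picture is of the moment at which its call begins: read the wrist's pose just before it. camera_params takes no time and is no camera call; for the wrist camera it gives the pose at the moment of the call.
- order.finish_job(): hands the job in; it is judged then, once.
The state is a dict: "clock": time; "qpos": joint angles; "qd": joint speeds; "tau": joint torques, N m; "eef_pos": TCP position; "tool_rot": TCP orientation; "force": force on the tool from outside, world axes, zero at the start; "torque": the same for the moment, N m; "width": finger opening in mm; "gripper_force": force on a finger pad.
Only numpy, scipy, OpenCV 4.12 (cv2) and the standard library are available. Lean on these libraries where they do the work, as an engineer would, in place of code of your own. Each camera call takes 0.05 s, during which the arm holds its last target. There are 200 camera calls.

TASK

Two identical small lever clamps stand side by side on the table; one has a wooden former between its jaws, the other is empty. Tighten the clamp that holds the former: turn its lever clockwise (seen from above) until the jaw is home on the wood and the lever's torque clutch clearly slips (10 to 20 degrees of slip is plenty, more than 40 would harm it), then stop, let go and back off without turning it back. Leave the empty clamp's lever where it is.

Things in the scene. Friction and masses are not known exactly. Their poses are not given: they have to be found in the camera images.
- form_clamp: lever clamp, base 194 x 70 mm fixed to the table, wooden block 60 x 46 mm, 60 high, between its jaws. Origin: table height, on the lever's vertical axis; x points to the jaws. Lever: bar 14 wide, top at 76 mm, ending in an upright black post, 18 mm thick, z 76 to 129, 80 mm from the axis, at angle 4.00 rad - spindle - clutch (counterclockwise from clamp x). Hub top 87 mm; post may turn in grip
- form_clamp_spindle (a joint): turn of the steel disc (54 mm) under the lever, rad, clockwise from above; moves the sliding jaw 7 mm per rad towards the wood. Starts at 0.2 to 0.8; at 1.40 the jaw is home on the wood and the disc stops. Until then the lever carries it along (about 3 N at the post). It stays where left, but turning the lever back loosens it
- form_clamp_clutch (a joint): slip of the lever on the disc, rad, clockwise from above. 0 at the start (never below), stays near 0 until the disc stops, then grows as the lever is turned on, at a steady 7.5 N or so at the post, with no end stop in reach. Seen as the angle between the lever's short tail and the steel tab on the disc below it, both opposite the post; in line at the start
- spare_clamp_grip (a point): a point on the centre line of the black post, 108 mm above the table, of the other clamp: empty jaws, otherwise the same clamp and lever. The two clamps' lever axes are about 0.16 to 0.25 m apart, either one on the left; both posts start on the robot's side of their clamp and travel from right to left when turned clockwise

How it is judged (in metres and radians):
At the end, for the whole second after the job is handed in: the former's clamp is tight (spindle within 0.10 rad of its stop at 1.40), its clutch has slipped by between 0.09 and 0.70 rad (5 to 40 degrees), and the empty clamp's grip post is within 15 mm of where it started (value of joint form_clamp_spindle above 1.3 rad and value of joint form_clamp_clutch between 0.09 and 0.7 rad and distance of spare_clamp_grip from where it was at the start of the episode below 0.015 m); the robot touches nothing.
It fails at once if the clutch is made to slip by more than 0.70 rad (40 degrees) (value of joint form_clamp_clutch above 0.7 rad).
It fails at once if the empty clamp's lever is moved by more than 15 mm (distance of spare_clamp_grip from where it was at the start of the episode above 0.015 m).
It also fails if it takes over 38 s, if anything falls off the work surface, if the arm or the gripper's body presses on something with over 40 N, if the wrist force passes 120 N, or if a joint passes its speed limit or range.

## Working session

There is one attempt and no reset: what is moved stays moved. The work goes in short steps, Python scripts to look and compute and a shell command to move; the robot and the scene stay as the last step left them, time stands still between calls to the robot, and variables do not carry over. Pictures are saved under pics/ and viewed, at most 10 in all, crops included, and the job is handed in when it is done.

```bash
mkdir -p pics
python3 - <<'E'
from cell import sensors,get_image,camera_params
import cv2
print(sensors.read_state())
for n in("top","side"):
    cv2.imwrite(f"pics/{n}0.png",get_image(n)); p=camera_params(n); print(n,p)
E
```

```text
{'clock': 0.0, 'qpos': array([-1.37779231,  0.62930716,  0.03846368,  1.51838809, -0.02699172,
        0.99633348, -0.01999955]), 'qd': array([-0.0014216 , -0.00148893, -0.00116398, -0.00073156,  0.00056686,
        0.00155955, -0.00054465]), 'tau': array([ 1.25624388e-04, -5.63406515e+01,  1.22675512e+00, -1.93448603e+01,
        1.11978891e-02,  1.04653125e-02, -1.80522221e-05]), 'eef_pos': array([166.17326143, 627.73331935, 230.40834872]), 'tool_rot': array([-3.13967567e+00,  4.36838490e-05,  2.88277561e+00]), 'force': array([-0.22059804, -0.15822787,  0.82680708]), 'torque': array([ 0.03098649,  0.01389549, -0.00505627]), 'gripper_force': 0.0, 'width': 85.28716165289921}
top {'mtx': array([[365.72850557,   0.        , 317.14493718],
       [  0.        , 365.72850557, 196.93236371],
       [  0.        ,   0.        ,   1.        ]]), 'D': array([-0.00063043,  0.        ,  0.        ,  0.        ,  0.        ]), 'rvec': array([ 2.11513014, -2.0933653 ,  0.22750458]), 'tvec': array([259.48334591, 551.34951264, 830.05395328])}
side {'mtx': array([[397.14493248,   0.        , 317.79617394],
       [  0.        , 397.14493248, 197.16115494],
       [  0.        ,   0.        ,   1.        ]]), 'D': array([0.02220666, 0.        , 0.        , 0.        , 0.        ]), 'rvec': array([ 2.01892094, -0.09586137,  0.04881687]), 'tvec': array([-514.74225217,  223.89750391,  597.70064576])}
```

View pics/top0.png

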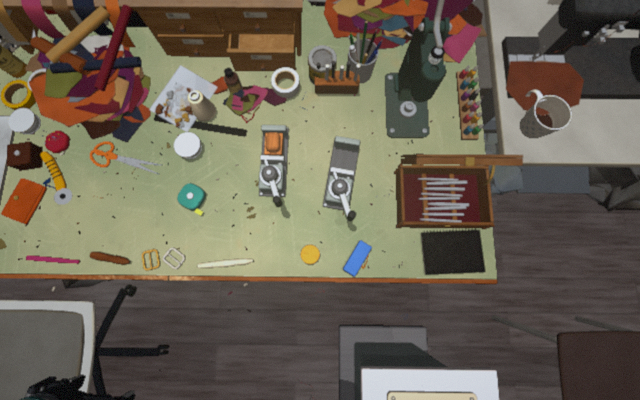

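View pics/side0.png

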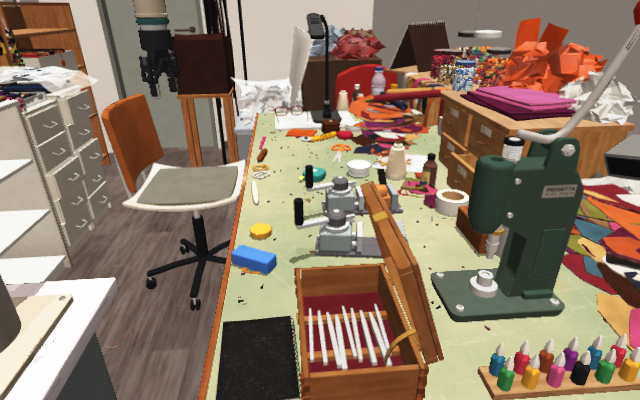

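The top picture shows the former (orange-brown block, about 272,142) in the left clamp, with its hub at about 270,177. The empty clamp's hub is at about 340,188. I'll enlarge both.

```bash
cat > h.py <<'E'
import cv2,numpy as np
from cell import sensors,get_image,camera_params
def ray(n,uv,z,p=None):
    p=p or camera_params(n)
    R=cv2.Rodrigues(np.array(p["rvec"]))[0]; c=-R.T@p["tvec"]
    x=cv2.undistortPoints(np.array([[uv]],float),p["mtx"],p["D"])[0,0]
    d=R.T@np.array([x[0],x[1],1]); return c+d*(z-c[2])/d[2]
def proj(n,P,p=None):
    p=p or camera_params(n)
    return cv2.projectPoints(np.array(P,float).reshape(-1,3),p["rvec"],p["tvec"],p["mtx"],p["D"])[0][:,0]
E
python3 - <<'E'
from h import *
im=cv2.imread("pics/top0.png")
cv2.imwrite("pics/top0c.png",cv2.resize(im[115:230,240:380],None,fx=5,fy=5,interpolation=cv2.INTER_CUBIC))
for uv,z in [((270,177),87),((340,188),87),((272,140),60),((277,201),129),((351,215),129)]: print(uv,ray("top",uv,z).round())
print(proj("top",[[0,0,0],[166,628,230]]))
E
```

```text
(270, 177) [591. 378.  87.]
(340, 188) [565. 211.  87.]
(272, 140) [695. 381.  60.]
(277, 201) [523. 355. 129.]
(351, 215) [493. 189. 129.]
[[431.43655958 439.77889435]
 [108.79849728 385.96425865]]
```

View pics/top0c.png

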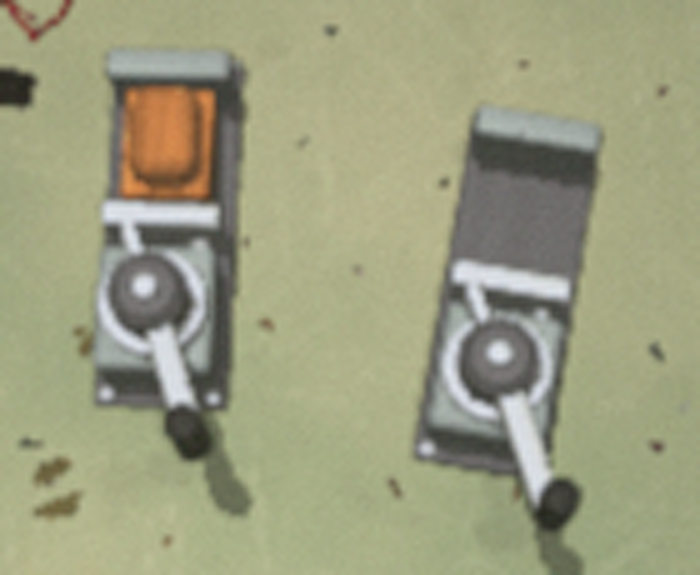

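Run:
```python
from h import *
c=lambda u,v:(240+u/5-.4,115+v/5-.4)
R=cv2.Rodrigues(camera_params("top")["rvec"])[0];print("cam",(-R.T@camera_params("top")["tvec"]).round())
for n,e1,e2,hub,post in [("form",(228,408),(245,75),(148,290),(188,437)),("spare",(418,460),(478,110),(499,358),(558,503))]:
    a,b=ray("top",c(*e1),5),ray("top",c(*e2),5); d=b-a
    th=np.arctan2(d[1],d[0]); H=ray("top",c(*hub),85)
    print(n,"len",np.hypot(*d[:2]).round(),"yaw",th.round(3),"hub",H.round(1))
    for z in(105,115,129):
        P=ray("top",c(*post),z); r=P-H; print(z,P.round(1),"r",np.hypot(*r[:2]).round(1),"spindle",(4-(np.arctan2(r[1],r[0])-th)%(2*np.pi)).round(3))
    # model overlay points (crop px)
    for r in (0,):
        pass
```

```text
cam [355. 261. 931.]
form len 185.0 yaw -0.02 hub [602. 381.  85.]
105 [525.9 356.9 105. ] r 79.8 spindle 0.532
115 [523.9 355.8 115. ] r 82.2 spindle 0.526
129 [521.  354.2 129. ] r 85.4 spindle 0.519
spare len 195.0 yaw -0.16 hub [570.  212.3  85. ]
105 [496.8 186.6 105. ] r 77.6 spindle 0.362
115 [495.1 187.6 115. ] r 78.9 spindle 0.38
129 [492.7 188.8 129. ] r 80.8 spindle 0.404
```

```bash
python3 -m inch '[[[-4,-1.6,0,0],[-8,-3.3,0,0],[-12,-4.9,0,0],[-16,-6.5,0,0],[-20,-8.2,0,0],[-24,-9.8,0,0],[-28,-11.4,1,0],[-30,-12.3,2,0]]]' 8.5
python3 -m inch '[[[-3,-1.2,1,0],[-6,-2.4,2,0],[-9,-3.6,3,0],[-11.6,-4.7,3,0],[-11.6,-4.7,3,0],[-11.6,-4.7,3,0],[-11.6,-4.7,3,0]]]'
python3 - <<'E'
from h import *
s=sensors.read_state();print(s["eef_pos"],s["tool_rot"],s["qpos"])
p=camera_params("wrist");cv2.imwrite("pics/w1.png",get_image("wrist"))
print(p["tvec"],proj("wrist",[[525,356.5,129],[525,356.5,76],[602,381,87]],p))
E
```

```text
clock: 0.77
eef_pos: [428.3, 430.5, 212.0]
tool_rot: [3.14, 0.003, 2.88]
force: [0.3, -0.7, -0.4]
width: 85.2
gripper_force: 0.0
clock: 1.35
eef_pos: [524.2, 358.0, 181.0]
tool_rot: [3.142, -0.001, 2.883]
force: [-0.9, 1.0, 0.1]
width: 85.2
gripper_force: 0.0
[524.19263037 358.04320854 180.95950154] [ 3.14156688e+00 -1.39947181e-03  2.88297973e+00] [-0.66037085  0.66054905  0.02914817  1.61385565 -0.02488145  0.86840082
  0.6909243 ]
[-481.61231059 -421.1047208   220.98547193] [[314.19288632 218.91139719]
 [314.83107056 200.02079528]
 [360.02129755 271.28770216]]
```

View pics/w1.png

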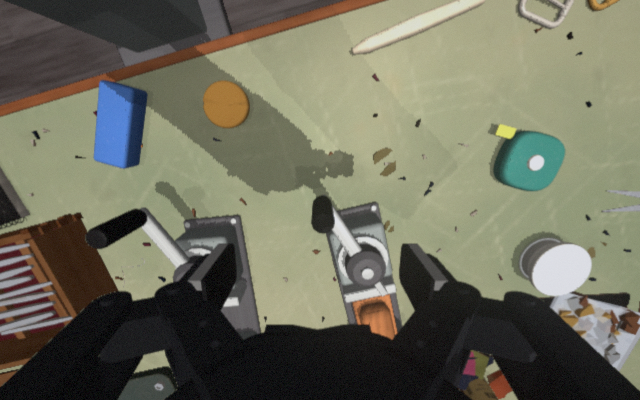

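Wrist view: the post sits at about (321,215) and the hub at (367,272), both about 7 px right of prediction. The hub and post have shifted together, so I'll measure the offset.

Run:
```python
from h import *
im=cv2.imread("pics/w1.png")
g=im.max(2)[185:245,300:345]<45
n,l,st,ce=cv2.connectedComponentsWithStats(g.astype(np.uint8))
k=1+st[1:,4].argmax();print(st[k],ce[k]+[300,185])
for v in range(190,236,5):
    r=np.where(l[v-185]==k)[0];print(v,r.min()+300 if len(r) else None,r.max()+300 if len(r) else None)
p=camera_params("wrist")
def cyl(x,y):
    t=np.linspace(0,2*np.pi,40);P=[[x+9*np.cos(a),y+9*np.sin(a),z] for a in t for z in(76,129)]
    q=proj("wrist",P,p);return q.min(0),q.max(0)
for x,y in((525,356.5),(525,351),(525,346)):print(x,y,cyl(x,y))
print(ray("wrist",(367,272),87,p),ray("wrist",(321.5,222),129,p))
```

```text
[ 12  11  21  36 552] [321.82427536 213.25905797]
190 None None
195 None None
200 315 328
205 314 330
210 313 331
215 313 331
220 313 332
225 313 331
230 317 321
235 None None
525 356.5 (array([301.42367236, 191.34425573]), array([325.32907097, 230.85693883]))
525 351 (array([294.39635415, 192.81209917]), array([318.25628226, 232.57669215]))
525 346 (array([288.02154383, 194.1428116 ]), array([312.92255964, 234.13475873]))
[604.04528599 388.261912    87.        ] [528.33499222 361.95384839 129.        ]
```

```bash
python3 -m inch '[[[-0.1,0.2,3,0],[-0.1,0.2,6,0],[-0.1,0.2,8.6,0],[-0.1,0.2,8.6,0],[-0.1,0.2,8.6,0]]]' 8.5
python3 -m inch '[[[0,0,0,0],[0,0,0,0],[0,0,0,0],[0,0,0,0],[0,0,0,0],[0,0,0,0],[0,0,0,0],[0,0,0,0]]]' 0.5
python3 -m inch '[[[0,0,0,0],[0,0,0,0],[0,0,0,0],[0,0,0,0]]]'
```

```text
clock: 1.82
eef_pos: [524.5, 360.1, 94.5]
tool_rot: [-3.14, -0.002, 2.885]
force: [-0.5, -0.2, 0.8]
width: 84.8
gripper_force: 0.0
clock: 2.48
eef_pos: [527.4, 360.1, 96.4]
tool_rot: [3.139, 0.002, 2.883]
force: [0.8, 0.9, 6.2]
width: 16.4
gripper_force: 58.6
clock: 2.82
eef_pos: [527.4, 360.1, 96.4]
tool_rot: [3.139, 0.002, 2.883]
force: [1.3, 0.5, 6.1]
width: 16.5
gripper_force: 58.6
```

```bash
cat > arc.py <<'E'
import numpy as np
def rows(C,p0,phis,yaw=2.883):
    C,p0=np.array(C),np.array(p0);r=p0-C;R=np.hypot(*r);a=np.arctan2(r[1],r[0])
    for f in phis:
        d=C+R*np.array([np.cos(a-f),np.sin(a-f)])-p0
        print(f.round(2),"%.2f %.2f"%(d@[np.cos(yaw),np.sin(yaw)]/10,d@[np.sin(yaw),-np.cos(yaw)]/10))
E
python3 -c "
from arc import *
rows((603,385),(527.4,360),np.arange(.05,.75,.05))"
```

```text
0.05 0.21 0.34
0.1 0.40 0.69
0.15 0.58 1.05
0.2 0.73 1.41
0.25 0.87 1.79
0.3 0.99 2.17
0.35 1.09 2.55
0.4 1.17 2.94
0.45 1.23 3.33
0.5 1.27 3.73
0.55 1.29 4.13
0.6 1.29 4.53
0.65 1.27 4.92
0.7 1.23 5.32
```

```bash
python3 -m inch '[[[0.21,0.34,0,0],[0.4,0.69,0,0],[0.58,1.05,0,0],[0.73,1.41,0,0],[0.87,1.79,0,0],[0.99,2.17,0,0],[1.09,2.55,0,0],[1.17,2.94,0,0]]]'
python3 -m inch '[[[0,0,0,0],[0,0,0,0]]]'
```

```text
clock: 3.48
eef_pos: [520.3, 385.9, 96.1]
tool_rot: [-3.133, -0.005, 2.879]
force: [-7.8, -7.2, 14.1]
width: 16.2
gripper_force: 60.0
clock: 3.65
eef_pos: [520.2, 387.4, 96.2]
tool_rot: [-3.135, -0.004, 2.88]
force: [-7.6, -6.6, 14.3]
width: 16.4
gripper_force: 60.1
```

```bash
python3 -c "
from arc import *
rows((600,391),(520.2,391),np.arange(.04,.33,.04))"
```

```text
0.04 0.08 0.31
0.08 0.14 0.62
0.12 0.19 0.94
0.16 0.23 1.26
0.2 0.25 1.57
0.24 0.26 1.89
0.28 0.26 2.21
0.32 0.25 2.53
```

```bash
python3 -m inch '[[[0.33,-0.09,0.0,0],[0.41,0.22,0,0],[0.5,0.6,0,0],[0.55,1,0,0],[0.58,1.48,0,0]]]'
python3 -m inch '[[[0,0,0,0],[0,0,0,0]]]'; python3 -c "
from cell import sensors;s=sensors.read_state();print(s['force'],s['torque'],s['eef_pos'])"
```

```text
clock: 4.07
eef_pos: [519.9, 401.9, 96.1]
tool_rot: [-3.134, -0.002, 2.879]
force: [-4.3, -9.7, 13.9]
width: 16.5
gripper_force: 59.8
clock: 4.23
eef_pos: [519.9, 404.3, 96.2]
tool_rot: [-3.138, -0.002, 2.881]
force: [-4.0, -4.7, 11.5]
width: 16.5
gripper_force: 59.4
[-3.98473142 -4.72768327 11.48636561] [-0.94137482  0.82760315 -0.33957867] [519.93938402 404.33588075  96.1878115 ]
```

```bash
python3 -c "
from arc import *
rows((599.5,394.5),(520.1,404.3),np.arange(.04,.33,.04))"
```

```text
0.04 0.04 0.32
0.08 0.06 0.64
0.12 0.07 0.96
0.16 0.07 1.28
0.2 0.06 1.60
0.24 0.03 1.92
0.28 -0.01 2.23
0.32 -0.06 2.55
```

Correct radially outwards by about 2 mm as well (tool x +0.18).

```bash
python3 -m inch '[[[0.18,0,0.0,0],[0.22,0.32,0,0],[0.24,0.64,0,0],[0.25,0.96,0,0],[0.25,0.96,0,0],[0.25,0.96,0,0]]]'; python3 -m inch '[[[0,0.32,0,0],[-0.02,0.64,0,0],[-0.02,0.64,0,0],[-0.02,0.64,0,0]]]'
python3 - <<'E'
from h import *
s=sensors.read_state();print(s["eef_pos"],s["force"])
im=get_image("top");cv2.imwrite("pics/top2.png",im)
cv2.imwrite("pics/top2c.png",cv2.resize(im[135:225,235:325],None,fx=6,fy=6,interpolation=cv2.INTER_CUBIC))
E
```

```text
clock: 4.73
eef_pos: [521.2, 413.4, 96.1]
tool_rot: [-3.137, 0.0, 2.88]
force: [-2.0, -5.0, 9.8]
width: 16.2
gripper_force: 59.1
clock: 5.07
eef_pos: [522.7, 419.0, 96.1]
tool_rot: [-3.136, -0.001, 2.879]
force: [-2.4, -6.1, 10.4]
width: 16.4
gripper_force: 58.7
[522.68774726 418.96516628  96.0921614 ] [-2.42494789 -6.0816542  10.36590555]
```

View pics/top2c.png

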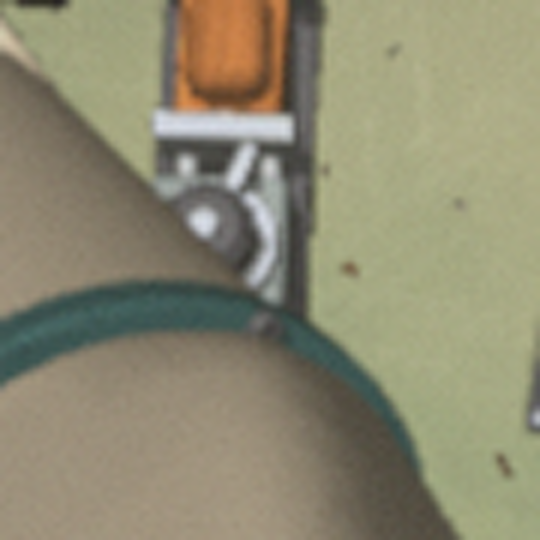

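```bash
python3 -c "
from arc import *
rows((599.5,395.5),(522.7,419),np.arange(.05,.5,.05))"
```

```text
0.05 -0.03 0.40
0.1 -0.07 0.80
0.15 -0.14 1.20
0.2 -0.22 1.59
0.25 -0.33 1.98
0.3 -0.45 2.36
0.35 -0.59 2.73
0.4 -0.75 3.10
0.45 -0.93 3.46
```

```bash
python3 -m inch '[[[0.07,0.4,0.0,0],[0.03,0.8,0,0],[0.03,0.8,0,0],[0.03,0.8,0,0]]]'; python3 -m inch '[[[-0.07,0.4,0,0],[-0.15,0.79,0,0],[-0.15,0.79,0,0],[-0.15,0.79,0,0]]]';python3 -m inch '[[[-0.11,0.39,0,0],[-0.11,0.39,0,0],[-0.11,0.39,0,0]]]'
python3 - <<'E'
from h import *
s=sensors.read_state();print(s["eef_pos"],s["force"])
im=get_image("top");cv2.imwrite("pics/top3.png",im)
cv2.imwrite("pics/top3c.png",cv2.resize(im[150:190,250:290],None,fx=12,fy=12,interpolation=cv2.INTER_CUBIC))
E
```

```text
clock: 5.45
eef_pos: [525.3, 426.9, 96.1]
tool_rot: [-3.137, 0.001, 2.88]
force: [-0.7, -5.3, 9.2]
width: 16.2
gripper_force: 58.8
clock: 5.78
eef_pos: [528.0, 432.7, 96.0]
tool_rot: [-3.134, -0.001, 2.879]
force: [-2.0, -8.5, 11.1]
width: 16.3
gripper_force: 59.1
clock: 6.03
eef_pos: [529.5, 435.9, 96.0]
tool_rot: [-3.133, -0.001, 2.88]
force: [-4.0, -10.1, 12.5]
width: 16.3
gripper_force: 59.2
[529.46181366 435.89458802  95.95026917] [ -3.99810287 -10.05424737  12.49463774]
```

View pics/top3c.png

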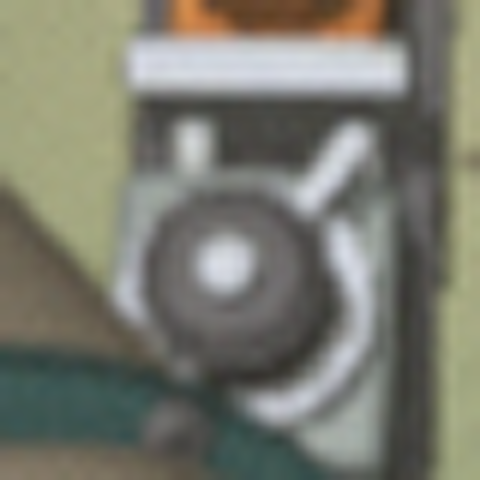

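The lever's tail and the disc tab still look in line at about (335,160) in the crop. The lever is at about 1.38 and the force has risen to 10 N, so the jaw is just home. Next is about 0.3 rad of slip.

```bash
python3 -c "
from arc import *
rows((599.5,395.5),(529.5,436),np.arange(.05,.5,.05))"
```

```text
0.05 -0.12 0.39
0.1 -0.25 0.77
0.15 -0.41 1.14
0.2 -0.58 1.51
0.25 -0.77 1.86
0.3 -0.98 2.21
0.35 -1.20 2.55
0.4 -1.44 2.87
0.45 -1.70 3.18
```

```bash
python3 -m inch '[[[-0.06,0.39,0.0,0],[-0.18,0.77,0,0],[-0.18,0.77,0,0],[-0.18,0.77,0,0]]]'; python3 -m inch '[[[-0.15,0.37,0,0],[-0.33,0.74,0,0],[-0.33,0.74,0,0],[-0.33,0.74,0,0]]]'
python3 - <<'E'
from h import *
s=sensors.read_state();print(s["eef_pos"],s["force"])
im=get_image("top");cv2.imwrite("pics/top4.png",im)
cv2.imwrite("pics/top4c.png",cv2.resize(im[150:190,250:290],None,fx=12,fy=12,interpolation=cv2.INTER_CUBIC))
E
```

```text
clock: 6.42
eef_pos: [533.6, 442.2, 95.9]
tool_rot: [-3.132, -0.001, 2.879]
force: [-3.4, -10.4, 12.9]
width: 15.6
gripper_force: 58.2
clock: 6.75
eef_pos: [539.6, 449.9, 96.0]
tool_rot: [-3.135, 0.001, 2.881]
force: [-1.3, -7.4, 9.6]
width: 14.2
gripper_force: 55.7
[539.58228109 449.948552    96.0242927 ] [-1.32092621 -7.36778579  9.63178002]
```

View pics/top4c.png

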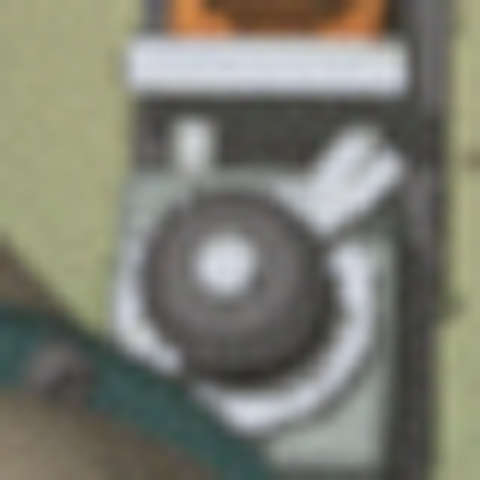

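Picture: the tab (365,135) and the tail (390,160) are now clearly split, by about 0.18 rad (10°). The pads are starting to slide on the post, with the width falling to 14 mm. I'll stop here, open and lift straight up.

```bash
python3 -m inch '[[[0,0,0,0],[0,0,0,0],[0,0,0,0],[0,0,0,0],[0,0,0,0],[0,0,0,0]]]' 8.5; python3 -m inch '[[[0,0,-2,0],[0,0,-5,0],[0,0,-8,0],[0,0,-11,0],[3,0,-12,0],[6,0,-12,0],[9,0,-12,0],[9,0,-12,0]]]'
python3 - <<'E'
from h import *
im=get_image("top");cv2.imwrite("pics/top5.png",im)
cv2.imwrite("pics/top5c.png",cv2.resize(im[150:210,240:300],None,fx=9,fy=9,interpolation=cv2.INTER_CUBIC))
E
```

```text
clock: 7.3
eef_pos: [538.5, 454.6, 95.0]
tool_rot: [-3.142, -0.0, 2.883]
force: [0.4, 0.6, -0.1]
width: 84.1
gripper_force: 0.0
clock: 7.97
eef_pos: [443.7, 481.5, 215.8]
tool_rot: [3.141, -0.007, 2.891]
force: [-1.3, -0.1, 0.1]
width: 85.2
gripper_force: 0.0
```

View pics/top5c.png

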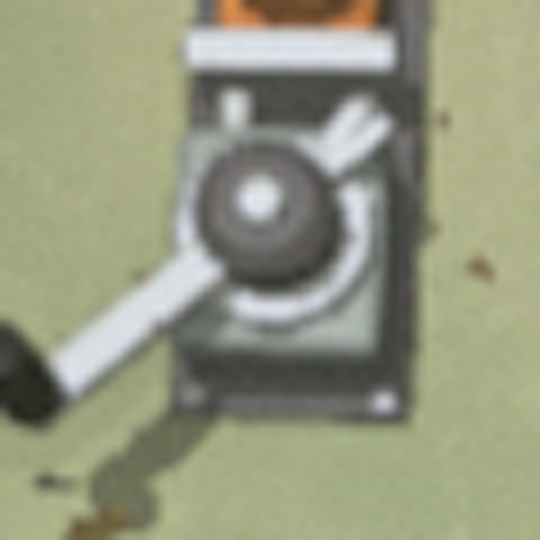

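Released. The tab and tail remain split by about 0.2 to 0.25 rad, the tab's angle puts the spindle at about 1.4, and the jaw is on the wood.

```bash
python3 -c "
from cell import order;print(order.finish_job())"
```

```text
the job is handed in; nothing more can be done
None
```

The former's clamp is tight: the jaw is home on the wood (spindle about 1.4 rad), the clutch slipped about 0.2–0.28 rad (12–16°) by picture, the arm has let go and backed off, the spare clamp's lever was not touched (I took no final picture of it), and the job was handed in after about 8 s with no verdict returned.

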